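# Pop the fuse and stop it with the other finger

## Robot

A 6-joint arm with a two-finger parallel gripper is mounted at the origin on the work surface. World frame = base frame: x ahead of the robot, y to its left, z up, the work surface at z = 0. Lengths are in m, angles in rad, forces in N, time in s.
With the tool pointing down it reaches from about 0.35 to 0.775 m from the base axis. Payload 5.5 kg.
Tool frame: the origin (TCP) lies at the very end of the fingers, on their centre line; the grasp point (between the pads) lies 19 mm behind it; z points along the fingers, x is the direction in which the jaws open and shut, and the axes are right-handed (so a half turn about z gives the same grasp; the last joint's range is limited). The gripper opens to 85 mm and grips with 20 to 120 N. Pads are 22 mm wide; open, the fingers measure 114 mm over their backs; the gripper's body (76 mm by 85 mm) begins 54 mm behind the grasp point. The pads swing forward as they close: fully open they stand 13 mm farther back than shut.
Start: joints at [1.207, 0.313, 0.046, 1.304, 0, 1.431], TCP at [0.128, 0.561, 0.197] pointing down, gripper open.
Joint ranges: [-2.76, 2.76], [-0.86, 1.69], [-1.03, 1.26], [-2.2, 2.34], [-1.47, 1.5], [-3.14, 3.14]. Speed limits (rad/s): [2.57, 2.57, 3.14, 3.14, 3.14, 3.14].

## Interface

Orientations are given as a unit quaternion [x, y, z, w].
In Python, from plant import manip, set_gripper, solver, get_obs, optics, workorder gives the robot as it stands. The module is installed in compiled form; this text tells all that it offers. Calls block until the motion is done:
- manip.reach(position, orientation): joint-space move of the TCP to a pose.
- manip.line_to(position, orientation=None, vel=0.15): straight line of the TCP; orientation=None keeps the orientation; vel is the mean speed in m/s.
- manip.movej(angles): joint-space move.
- set_gripper(opening, f_grip=None): finger opening in m; f_grip is the grip in N (None keeps the last); returns when the fingers have stopped.
- manip.wait(seconds).
- solver.ik(position, orientation): joint angles nearest the present ones, or None.
- get_obs(): the state.
- optics.read_camera(name): name is "scene" or "top" or "wrist"; returns a dict with "img" (480x640x3 uint8, blue, green, red), "fx", "fy", "cx", "cy" (pixels), "R" (3x3) and "t" (3): a world point X has camera coordinates R X + t; the wrist camera has in their place "T_tool_cam" (4x4, takes a point from camera to tool coordinates, whose origin is the TCP and whose axes are the tool frame's). Camera axes: x right, y down, z forward; pixel columns grow to the right and rows downward; lengths in m; the calibration is good to about 2 mm. A picture is of the moment at which its call begins: read the wrist's pose just before it. There is no depth.
A pose or a line that the arm cannot do raises manip.IKError and nothing moves.
- workorder.close_job(): hands the job in, once; it reports no verdict.
The state is a dict: "time_s": time; "joint_positions": joint angles; "qvel": joint speeds; "effort": joint torques, N m; "tcp_pos": TCP position; "tool_rot": TCP orientation; "contact_force": force on the tool from outside, world axes, zero at the start; "torque": the same for the moment, N m; "finger_gap": finger opening in m.
Only numpy, scipy, OpenCV 4.12 (cv2) and the standard library are available. Lean on these libraries where they do the work, as an engineer would, in place of code of your own. Each camera call takes 0.05 s, during which the arm holds its last target.

## Task

Press the red key of the grey fuse ejector all the way down with one finger, so that the glass fuse pops over its catch, and have the other finger standing in the chute just downhill so that the fuse comes to rest against it instead of rolling off the open end. Finish while still holding the fuse back like this: it lies still on the chute floor, past the catch, touching the finger. Treat the glass gently, never pinch or lift it, and leave the other things on the shelf where they are.

Things in the scene. Friction and masses are not known exactly. Their poses are not given: they have to be found in the camera images.
- ejector: Grey plastic fuse ejector, fixed, 174 mm long (own x), 64 wide (own y), 60 high. Origin: centre of underside. Own +x points down its sloping chute, z up. On the middle line y = 0, from the uphill end: red key, thin cross wall (x -50 to -46 mm, top z 56) with spring plunger behind it, fuse, brass catch, bare aluminium floor to the open end. Chute 56 mm wide inside, side walls 11 mm above its floor.
- key_top (a point): Centre of the top of the red key cap (28 mm along the chute, 26 mm across), at ejector x = -67, z = 50 mm at rest. It goes straight down 8 mm to a hard stop (top then at z = 42 mm, which is 3.5 mm above the chute floor at ejector x = +10 and 5 mm at x = +30, so a second fingertip at the same height stands free in the chute).
- catch_top (a point): Middle of the top of the brass catch, 30 mm wide across the chute, 4 mm thick, at ejector x = -24 mm, 6.5 mm above the chute floor. One piece with the key: it sinks with it.
- key (a joint): Travel of the key: 0 at rest, 0.008 m fully down. Spring, about 2 N at first and 4 N fully down; it rises again when let go. The fuse is set free at 4.5 to 6.5 mm; the plunger (under 1 N) then pushes it over the sunken catch and it rolls downhill at once, leaving the open end about 0.4 s later.
- fuse_center (a point): Centre of the loose glass cartridge fuse with brass end caps, 14 mm in diameter, 51 mm long, axis (own y) across the chute; about 30 g. Starts behind the catch at ejector x = -33, z = 49 mm. Freed, it rolls down the middle. A stop within 8 mm of the middle line, its tip under 6 mm above the floor, its uphill face anywhere from ejector x = -5 to +65 mm, holds it.
- chute_end (a point): Middle of the chute floor's edge at the open downhill end: ejector x = +87, z = 32 mm. The floor rises from here by 5 degrees towards the key (38.6 mm high at ejector x = +10). Nothing bars this end.
- fuse_box: Bystander: upright clear round box with black twist cap, 50 mm across, 86 mm high, spare fuses inside; origin under its centre.
- mirror: Bystander: folded stainless steel mirror lying flat, 85 x 62 x 11 mm; origin under its centre.
- screwdriver: Bystander: screwdriver with wooden handle, 190 mm long, lying beside the ejector; origin on the underside.
- tape: Bystander: roll of yellow insulating tape lying flat, 60 mm across, 18 mm high; origin under its centre.
- lamp: Bystander: black rechargeable lamp, 75 x 110 mm foot, 170 mm high with its bail; origin under its centre.
- tray: Bystander: open blue parts tray, 130 x 200 x 45 mm, empty; origin under its centre.
- fuse: The same fuse as fuse_center (its origin is that centre).
Things that resemble listed ones, but are neither listed nor needed, are in the scene too. There is more than one size of the ejector; the job needs the smallest.

How it is judged:
By the outcome, as a careful person would: the job done as asked, in the order asked, and still so for the second after the job is handed in, while the arm keeps its last pose, push and grip.
It also fails if it takes over 32 s, if anything falls off the work surface, if the arm or the gripper's body presses on something with over 40 N, if the wrist force passes 120 N, or if a joint passes its speed limit or range.

## Working session

There is one attempt and no reset: what is moved stays moved. The work goes in short steps, each a Python script; the robot and the scene stay as the last script left them, time stands still between calls to the robot, and variables do not carry over. Pictures are saved under pics/ and viewed, and the job is handed in when it is done.

```bash
mkdir -p pics; python3 - <<'E'
from plant import *
import cv2
o=get_obs();print({k:o[k] for k in('time_s','tcp_pos','tool_rot','contact_force','finger_gap')})
for n in('scene','top','wrist'):
    c=optics.read_camera(n);cv2.imwrite(f'pics/{n}0.png',c['img']);print(n,{k:c[k] for k in c if k!='img'})
E
```

```text
{'time_s': 0.0, 'tcp_pos': array([0.12739775, 0.56011634, 0.19599371]), 'tool_rot': array([ 7.81626743e-01,  6.23745771e-01, -7.93692643e-04,  4.66892456e-04]), 'contact_force': array([ 0.43016967, -0.80194665, -0.84572149]), 'finger_gap': 0.08548849931459089}
scene {'fx': 608.508556929866, 'fy': 608.508556929866, 'cx': 317.0769386510825, 'cy': 233.17462344043295, 'R': array([[-0.61156909,  0.79110652, -0.01156412],
       [ 0.41424989,  0.30771707, -0.85656712],
       [-0.67407735, -0.52864041, -0.51590603]]), 't': array([ 0.29738326, -0.15092091,  1.79151966])}
top {'fx': 464.37078051870964, 'fy': 464.37078051870964, 'cx': 314.6757529976345, 'cy': 241.35632453149472, 'R': array([[-0.00584001, -0.99992741, -0.01053922],
       [-0.99907555,  0.00628327, -0.04252727],
       [ 0.0425904 ,  0.01028112, -0.99903972]]), 't': array([-0.00929935,  0.4815609 ,  1.17326865])}
wrist {'fx': 414.8651123798153, 'fy': 414.8651123798153, 'cx': 315.79642516018515, 'cy': 235.61219071176168, 'T_tool_cam': array([[ 9.99998952e-01,  6.93953443e-04, -1.27088871e-03,
         6.74562728e-04],
       [-2.88504100e-04,  9.55568984e-01,  2.94767423e-01,
        -7.65813036e-02],
       [ 1.41897670e-03, -2.94766748e-01,  9.55568182e-01,
        -1.77373132e-01],
       [ 0.00000000e+00,  0.00000000e+00,  0.00000000e+00,
         1.00000000e+00]])}
```

View pics/scene0.png

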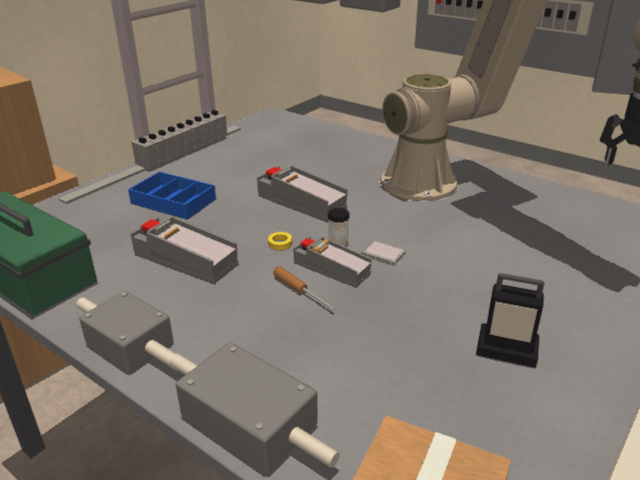

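View pics/top0.png

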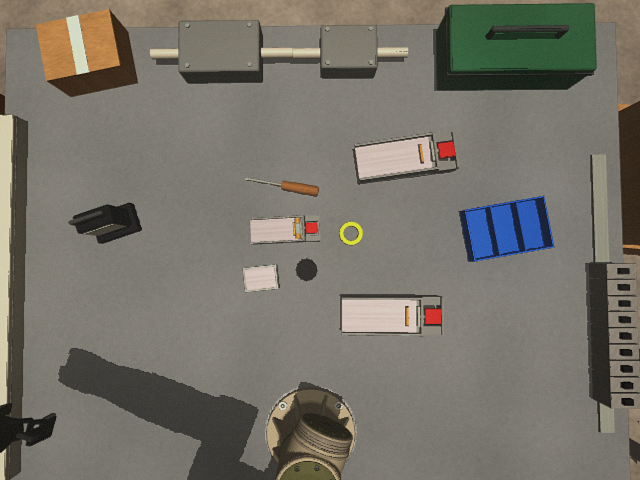

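View pics/wrist0.png

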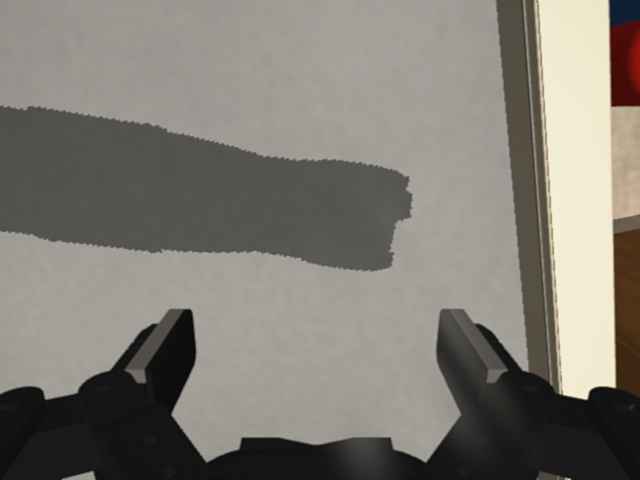

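The three views show three ejectors. The smallest is at top (285,230), with its red key at (312,228) and the chute running to image left (+y). The fuse box is at (306,270), the mirror at (261,278), the screwdriver at (285,187) and the tape at (351,233).

```bash
cat > h.py <<'E'
import numpy as np, cv2
from plant import *
from scipy.spatial.transform import Rotation as Ro
def cam(n):
    o=get_obs(); c=optics.read_camera(n); K=np.array([[c['fx'],0,c['cx']],[0,c['fy'],c['cy']],[0,0,1]])
    if n=='wrist':
        T=np.eye(4);T[:3,:3]=Ro.from_quat(o['tool_rot']).as_matrix();T[:3,3]=o['tcp_pos'];T=T@c['T_tool_cam']
        R=T[:3,:3].T;t=-R@T[:3,3]
    else:R,t=np.array(c['R']),np.array(c['t'])
    return c['img'],K,R,t
def ray(C,u,v,z):
    _,K,R,t=C;d=R.T@np.linalg.solve(K,[u,v,1]);o=-R.T@t
    return o+d*(z-o[2])/d[2]
def proj(C,X):
    _,K,R,t=C;p=K@(R@np.array(X)+t);return p[:2]/p[2]
def redblobs(img,amin=40):
    b,g,r=[img[...,i].astype(int) for i in range(3)]
    m=((r>110)&(g<70)&(b<70)).astype(np.uint8)
    n,_,s,c=cv2.connectedComponentsWithStats(m)
    return [(c[i],s[i]) for i in range(1,n) if s[i,4]>amin],m
def quat(xax):
    x=np.array([xax[0],xax[1],0.]);x/=np.linalg.norm(x);z=np.array([0,0,-1.]);y=np.cross(z,x)
    return Ro.from_matrix(np.c_[x,y,z]).as_quat()
E
python3 - <<'E'
from h import *
for n in('top','scene'):
    C=cam(n)
    for c,s in redblobs(C[0])[0]: print(n,c,s,ray(C,*c,.05).round(4))
C=cam('top')
for p in [(250,219),(250,243),(302,242),(303,217)]: print(p,ray(C,*p,.045))
cv2.imwrite('pics/topcrop.png',cv2.resize(C[0][190:300,220:370],None,fx=5,fy=5,interpolation=cv2.INTER_CUBIC))
E
```

```text
top [446.35042735 149.28205128] [438 142  18  16 234] [ 0.7059 -0.34    0.05  ]
top [311.05405405 227.51351351] [306 223  12  10 111] [ 0.514  -0.0039  0.05  ]
top [432.84 316.06] [425 309  17  15 250] [ 0.2956 -0.2998  0.05  ]
scene [272.11940299 170.58208955] [266 167  15   9  67] [ 0.2749 -0.3264  0.05  ]
scene [149.13636364 224.25454545] [141 220  19  10 110] [ 0.6868 -0.3663  0.05  ]
scene [306.58461538 242.04615385] [301 239  13   8  65] [ 0.5204 -0.0038  0.05  ]
(250, 219) [0.53656478 0.14764466 0.045     ]
(250, 243) [0.47694472 0.14763918 0.045     ]
(302, 242) [0.47861521 0.01879343 0.045     ]
(303, 217) [0.54064416 0.01602261 0.045     ]
```

View pics/topcrop.png

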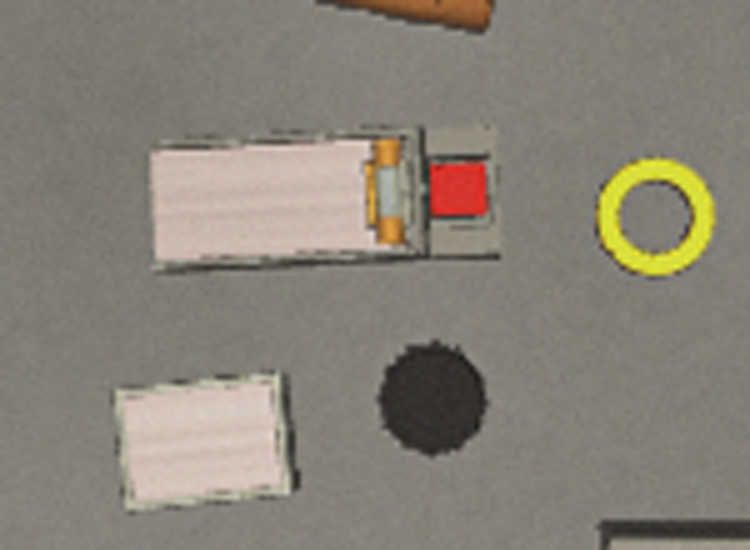

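The small key is at about (0.514, -0.004) and the chute runs roughly along +y. Next I hover above it for a closer wrist view.

```bash
python3 - <<'E'
from h import *
C=cam('top');k=ray(C,311,227.5,.05);e=ray(C,250.4,231.6,.032);print(k,e,np.linalg.norm((k-e)[:2]))
d=(e-k)[:2]/np.linalg.norm((e-k)[:2]);p=k[:2]+.047*d
print(d); print(solver.ik([*p,.19],quat(d)))
manip.reach([*p,.19],quat(d))
C=cam('wrist');print(get_obs()['tcp_pos'],get_obs()['time_s']);cv2.imwrite('pics/w1.png',C[0])
for c,s in redblobs(C[0])[0]: print(c,s,ray(C,*c,.05).round(4))
import pickle;pickle.dump(C,open('w1.pkl','wb'))
E
```

```text
[ 0.5140568  -0.00376401  0.05      ] [0.50606483 0.14858616 0.032     ] 0.15255964946231473
[-0.05238584  0.99862692]
[-0.07227092  0.19615706 -0.12536731  1.24927196  0.         -0.12468075]
[0.51154811 0.04393811 0.19000101] 2.7
[253.32432432 205.72362685] [ 235  190   37   33 1147] [ 0.5111 -0.0045  0.05  ]
```

View pics/w1.png

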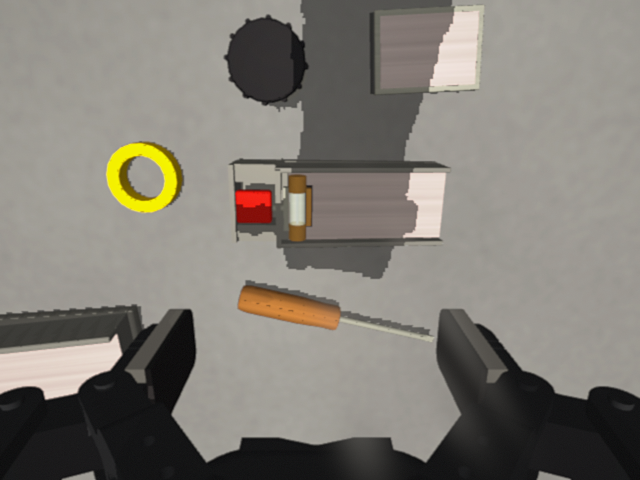

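```bash
python3 - <<'E'
from h import *
C=cam('wrist')
cv2.imwrite('pics/w1c.png',cv2.resize(C[0][150:255,225:455],None,fx=3.4,fy=3.4,interpolation=cv2.INTER_CUBIC))
E
```

```text
(no output)
```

View pics/w1c.png

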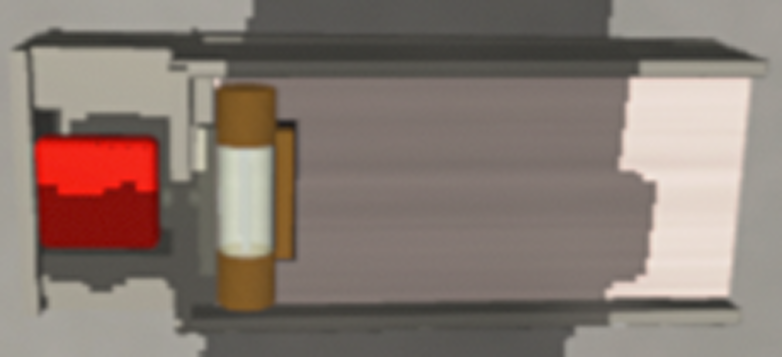

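```bash
python3 - <<'E'
from h import *
import pickle
C=pickle.load(open('w1.pkl','rb'))
g=lambda a,b,z:ray(C,225+a/3.4-.35,150+b/3.4-.35,z)[:2]
f=lambda x:.032+(87-x)*.0875e-3
P=dict(key=(g(97,192,.05),-67),fuse1=(g(246,90,.049),-33),fuse2=(g(246,307,.049),-33),fuse=(g(246,197,.052),-33),catch=(g(286,190,.0482),-24),e1=(g(751,75,.032),87),e2=(g(731,300,.032),87))
for k,v in P.items(): print(k,v[0].round(4),v[1])
print('fuse len',np.linalg.norm(P['fuse1'][0]-P['fuse2'][0]),'chute w',np.linalg.norm(P['e1'][0]-P['e2'][0]))
T=cam('top')
h=lambda a,b,z:ray(T,220+a/5-.4,190+b/5-.4,z)[:2]
for n,p in dict(key=(458,189,.05),e1=(152,152,.032),e2=(157,261,.032),f1=(387,143,.052),f2=(391,240,.052)).items(): print('top',n,h(*p).round(4))
# axis fits
for a,b in (('key','e'),('fuse','e'),):
    e=(P['e1'][0]+P['e2'][0])/2; d=e-P[a][0]; print(a,e,np.linalg.norm(d),d/np.linalg.norm(d))
for k,n in (('fuse1','fuse2'),('e1','e2')):
    d=P[n][0]-P[k][0];print(k,'perp axis',np.array([-d[1],d[0]])/np.linalg.norm(d))
# fingertip pixels at tip plane: project tips for depth options
R=C[2];o=get_obs();M=Ro.from_quat(o['tool_rot']).as_matrix()
for zz in(0,-.013):
  for s in(-1,1):
    for x,y in((.0427,-.011),(.0427,.011),(.057,-.011)): print(zz,s,x,y,proj(C,o['tcp_pos']+M@[s*x,y,zz]).round(0))
E
```

```text
key [ 0.5114 -0.0046] -67
fuse1 [0.4862 0.0287] -33
fuse2 [0.5377 0.0308] -33
fuse [0.5103 0.0298] -33
catch [0.509  0.0388] -24
e1 [0.4789 0.1476] 87
e2 [0.5348 0.1508] 87
fuse len 0.0515363726105051 chute w 0.056001982888742065
top key [ 0.5143 -0.0043]
top e1 [0.5352 0.1496]
top e2 [0.4805 0.1471]
top f1 [0.5371 0.0306]
top f2 [0.4892 0.0288]
key [0.50683813 0.14922887] 0.15391932467794944 [-0.02973411  0.99955784]
fuse [0.50683813 0.14922887] 0.11949503572099957 [-0.02869788  0.99958813]
fuse1 perp axis [-0.04036903  0.99918484]
e1 perp axis [-0.05678192  0.99838661]
0 -1 0.0427 -0.011 [220. 258.]
0 -1 0.0427 0.011 [223. 302.]
0 -1 0.057 -0.011 [189. 258.]
0 1 0.0427 -0.011 [408. 258.]
0 1 0.0427 0.011 [405. 302.]
0 1 0.057 -0.011 [439. 258.]
-0.013 -1 0.0427 -0.011 [214. 269.]
-0.013 -1 0.0427 0.011 [217. 315.]
-0.013 -1 0.057 -0.011 [180. 269.]
-0.013 1 0.0427 -0.011 [414. 269.]
-0.013 1 0.0427 0.011 [411. 315.]
-0.013 1 0.057 -0.011 [448. 269.]
```

Lengths check out: fuse 51.5 mm, chute width 56.0 mm and key to end 153.9 mm (nominal 154). Next I'm checking where the open fingertips stand relative to the TCP, using the scene view.

```bash
python3 - <<'E'
from h import *
C=cam('scene');o=get_obs();M=Ro.from_quat(o['tool_rot']).as_matrix()
I=C[0].copy()
u,v=proj(C,o['tcp_pos']);u,v=int(u),int(v);print(u,v)
f=5;x0,y0=max(u-60,0),max(v-70,0)
J=cv2.resize(I[y0:y0+110,x0:x0+150],None,fx=f,fy=f,interpolation=cv2.INTER_CUBIC)
for zz,col in((0,(0,0,255)),(-.013,(0,255,0)),(-.05,(255,0,0))):
  for x in(-.0427,.0427):
    p=(proj(C,o['tcp_pos']+M@[x,0,zz])-[x0,y0]+.5)*f;cv2.circle(J,tuple(int(a) for a in p),3,col,-1)
cv2.imwrite('pics/s2.png',J)
W=cam('wrist')[0][290:480,80:560];cv2.imwrite('pics/w2c.png',cv2.convertScaleAbs(cv2.resize(W,None,fx=1.66,fy=1.66),alpha=1.8,beta=30))
E
```

```text
324 192
```

View pics/s2.png

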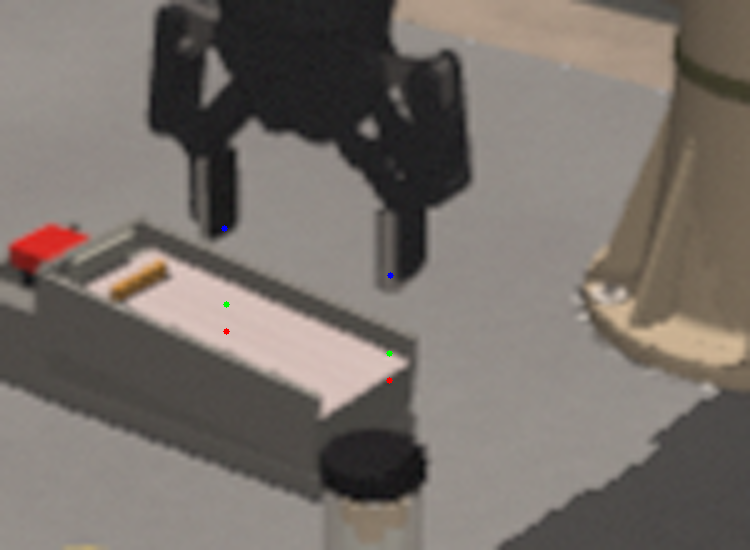

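View pics/w2c.png

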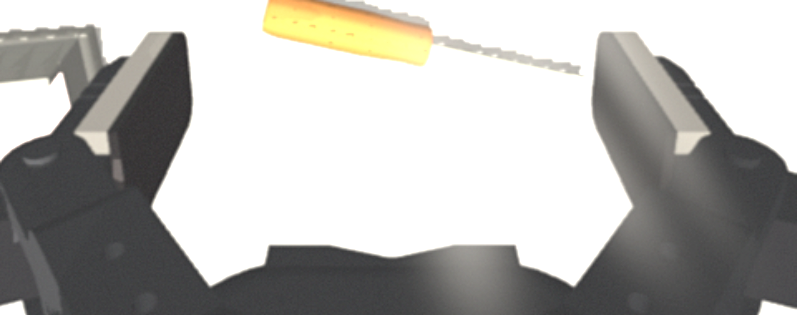

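Both the wrist picture (pad tip edges at (192,312) and (438,310)) and the scene view put the open fingertips about 48–50 mm behind the reported TCP. That disagrees with the 13 mm stated. I'll rely on the pictures and contact, and go down in stages.

```bash
python3 - <<'E'
from h import *
d=np.array([-.035,.9994]);k=np.array([.5125,-.0045]);p=k+.0465*d;q=quat(d)
try: print('ik low',solver.ik([*p,-.012],q))
except Exception as e: print(e)
manip.line_to([*p,.075],q,vel=.12)
o=get_obs();print(o['time_s'],o['tcp_pos'],o['contact_force'],o['finger_gap'])
C=cam('scene');M=Ro.from_quat(o['tool_rot']).as_matrix()
x0,y0,f=270,150,5
J=cv2.resize(C[0][y0:y0+110,x0:x0+150],None,fx=f,fy=f,interpolation=cv2.INTER_CUBIC)
for zz,col in((0,(0,0,255)),(-.013,(0,255,0)),(-.05,(255,0,0))):
  for x in(-.0427,.0427):
    a=(proj(C,o['tcp_pos']+M@[x,0,zz])-[x0,y0]+.5)*f;cv2.circle(J,tuple(int(b) for b in a),3,col,-1)
cv2.imwrite('pics/s3.png',J);cv2.imwrite('pics/w3.png',cam('wrist')[0])
E
```

```text
ik low [-0.07473606  0.35799691 -0.44417902  0.7686204   0.         -0.10974276]
4.0083 [0.51152241 0.0419201  0.07570304] [-0.17281585  0.00799641  0.47419354] 0.0855095642048238
```

View pics/s3.png

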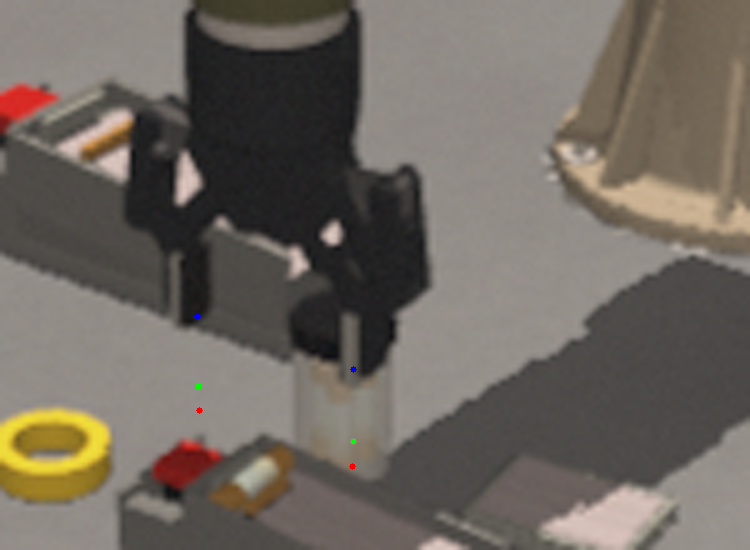

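View pics/w3.png

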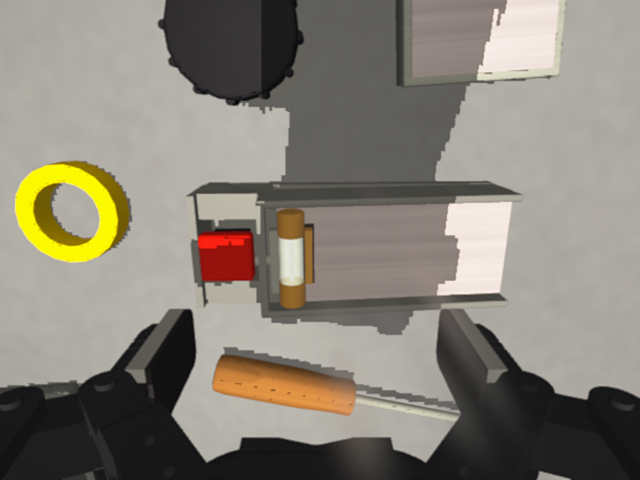

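```bash
python3 - <<'E'
from h import *
C=cam('wrist');o=get_obs();M=Ro.from_quat(o['tool_rot']).as_matrix()
k=[c for c,s in redblobs(C[0])[0] if abs(c[0]-226)<40][0];print(k,'key',ray(C,*k,.05).round(4))
for z in (.05,):
    print('key in tool',(M.T@(ray(C,*k,z)-o['tcp_pos'])).round(4))
e=[ray(C,511.5,203,.032),ray(C,500,298.5,.032)];print(e,np.linalg.norm(e[0]-e[1]),'end in tool',M.T@((e[0]+e[1])/2-o['tcp_pos']))
f=[ray(C,291,210,.049),ray(C,291,307,.049)];print(np.linalg.norm(f[0]-f[1]),'fuse in tool',M.T@((f[0]+f[1])/2-o['tcp_pos']))
T=cam('top');print('box',ray(T,306.5,270,.086))
# tip height: intersect wrist rays of tip corners with tool x=±.0427
_,K,_,_=C;Tt=optics.read_camera('wrist')['T_tool_cam']
for u,v,s in((192,311,-1),(438,310,1)):
    dd=Tt[:3,:3]@np.linalg.solve(K,[u,v,1]);oo=Tt[:3,3];print(oo+dd*(s*.0427-oo[0])/dd[0])
E
```

```text
[225.36861022 256.21046326] key [ 0.5109 -0.0045  0.05  ]
key in tool [-0.0464 -0.0024  0.0258]
[array([0.48115682, 0.14813877, 0.032     ]), array([0.53819239, 0.15140389, 0.032     ])] 0.05712895497837105 end in tool [0.10784348 0.00181529 0.04380003]
0.054241959457196606 fuse in tool [-0.01231582  0.0002549   0.02681664]
box [0.41017305 0.00685217 0.086     ]
[-0.0427     -0.00808684 -0.04585467]
[ 0.0427     -0.01015873 -0.04896155]
```

Fingertips sit at tool z ≈ -0.047 and the key is under the left finger (tool x = -46.4 mm, y = -2.4 mm). I'll descend and feel for the key.

```bash
python3 - <<'E'
from h import *
d=np.array([-.03,.9995]);d/=np.linalg.norm(d);k=np.array([.512,-.0045]);p=k+.0465*d;q=quat(d)
manip.line_to([*p,.012],q,vel=.10)
manip.wait(.15)
b=get_obs()['contact_force'];print(get_obs()['time_s'],get_obs()['tcp_pos'],b)
cv2.imwrite('pics/w4.png',cam('wrist')[0])
J=cv2.resize(cam('scene')[0][190:300,270:420],None,fx=5,fy=5,interpolation=cv2.INTER_CUBIC);cv2.imwrite('pics/s4.png',J)
E
```

```text
5.1917 [0.51136876 0.04193828 0.01279064] [-0.50100871  0.2516991   0.57963046]
```

View pics/s4.png

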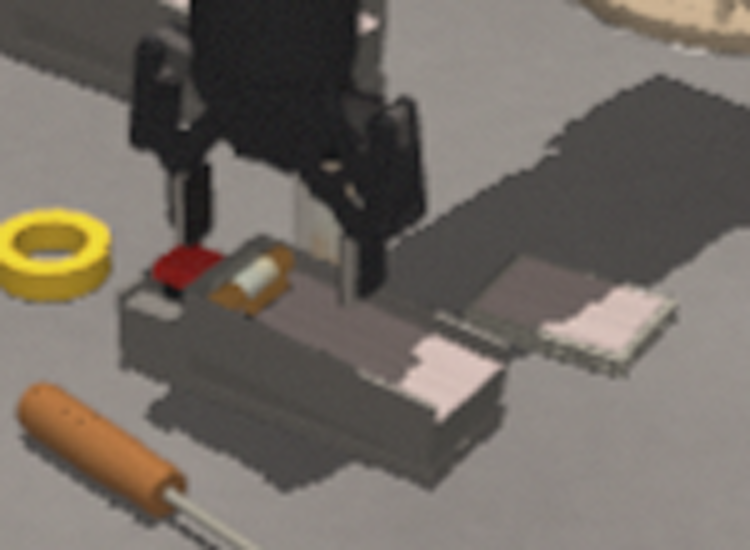

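View pics/w4.png

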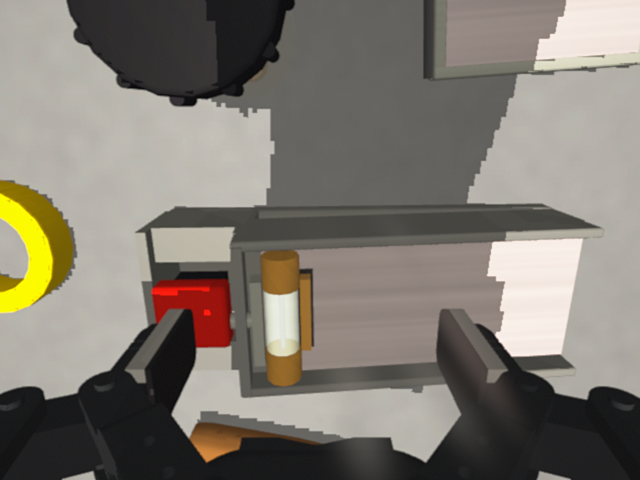

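Left finger stands over the key at (190,315), right finger over the chute floor at (440,310), and the fuse is still behind its catch at (282,315). Now probing for contact.

```bash
python3 - <<'E'
from h import *
o=get_obs();q=quat([-.03,.9995]);p=np.array([.512,-.0045])+.0465*np.array([-.03,.9995])
b=.55;z=.008
for i in range(9):
    manip.line_to([*p,z],q,vel=.03);manip.wait(.05)
    o=get_obs();print(round(o['time_s'],2),z,o['tcp_pos'].round(4),o['contact_force'].round(2))
    if o['contact_force'][2]-b>1.3: break
    z-=.001
cv2.imwrite('pics/w5.png',cam('wrist')[0])
E
```

```text
5.62 0.008 [0.5104 0.042  0.0078] [-0.53  0.82  0.13]
5.92 0.007 [0.5106 0.042  0.007 ] [ 0.88 -0.47  0.15]
6.22 0.006 [0.5106 0.042  0.006 ] [-0.01 -1.19 -0.46]
6.53 0.005 [0.5106 0.042  0.005 ] [0.59 0.18 0.73]
6.83 0.004 [0.5106 0.042  0.004 ] [0.03 0.11 0.23]
7.12 0.003 [0.5106 0.042  0.003 ] [ 0.22 -0.49 -0.85]
7.42 0.002 [0.5108 0.042  0.0021] [-0.16  0.69  0.5 ]
7.72 0.001 [0.5108 0.042  0.0011] [ 0.42 -0.27  1.04]
8.03 0.0 [5.108e-01 4.200e-02 1.000e-04] [0.17 0.39 2.27]
```

View pics/w5.png

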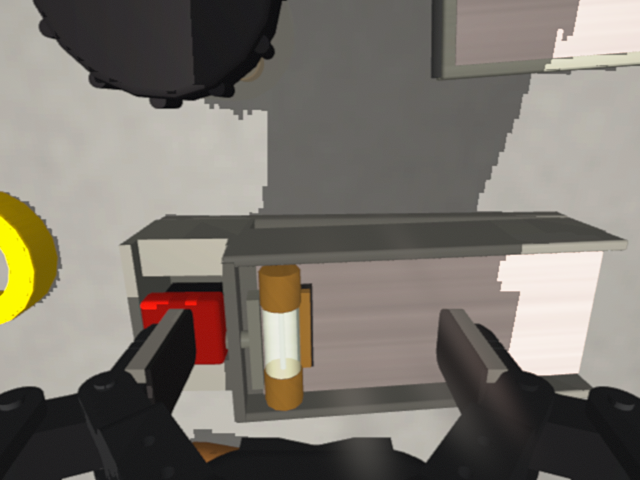

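Contact is at about z = 0.0005: force rises to 2 N and the fuse hasn't moved. Now a quick press through the release point, then small steps onto the hard stop.

```bash
python3 - <<'E'
from h import *
q=quat([-.03,.9995]);p=np.array([.512,-.0045])+.0465*np.array([-.03,.9995])
def F():
    a=[]
    for _ in range(5): manip.wait(.02);a.append(get_obs()['contact_force'])
    return np.mean(a,0)
z=-.007
manip.line_to([*p,z],q,vel=.05)
while True:
    f=F();o=get_obs();print(round(o['time_s'],2),z,o['tcp_pos'].round(4),f.round(2))
    if f[2]>9 or z<-.0115: break
    z-=.0005;manip.line_to([*p,z],q,vel=.02)
cv2.imwrite('pics/w6.png',cam('wrist')[0])
J=cv2.resize(cam('scene')[0][190:300,270:420],None,fx=5,fy=5,interpolation=cv2.INTER_CUBIC);cv2.imwrite('pics/s6.png',J)
E
```

```text
8.45 -0.007 [ 0.5111  0.0419 -0.0058] [-3.61  1.46 15.03]
```

View pics/w6.png

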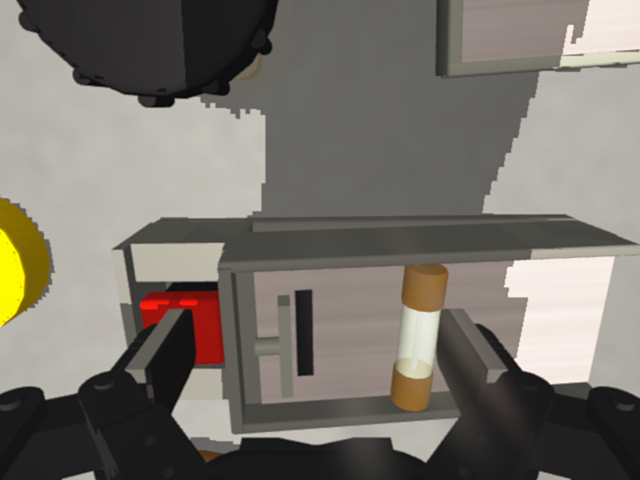

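View pics/s6.png

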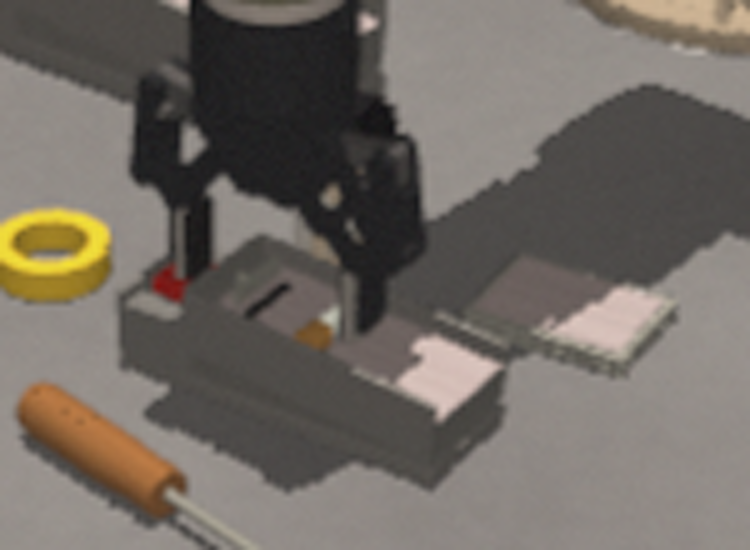

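The fuse popped out and sits against the chute finger, around (420,335). Push is 15 N, well above the key spring, so the key is on its stop. I'll check it lies still and that the load is on the key finger.

```bash
python3 - <<'E'
from h import *
manip.wait(.8)
a=cam('wrist')[0];o=get_obs();M=Ro.from_quat(o['tool_rot']).as_matrix()
print(o['time_s'],o['tcp_pos'],o['contact_force'],'F,M tool',M.T@o['contact_force'],M.T@o['torque'])
manip.wait(.6);b=cam('wrist');o=get_obs();print(o['contact_force'],M.T@o['torque'],o['tcp_pos'])
r=cv2.imread('pics/w6.png')[255:420,380:460].astype(int)
for x in(a,b[0]):print('diff',np.abs(x[255:420,380:460]-r).mean(),np.abs(x[255:420,380:460]-r).max())
cv2.imwrite('pics/w7.png',cv2.resize(b[0][220:450,110:510],None,fx=2,fy=2))
e=[ray(b,425,268,.044),ray(b,411,407,.044)];print(e,np.linalg.norm(e[0]-e[1]))
E
```

```text
9.4 [ 0.51119152  0.04187908 -0.00582521] [-3.696463    1.93745162 14.26589056] F,M tool [  2.03680743  -3.61406071 -14.27316264] [ 0.65715412 -0.36786477  0.12836816]
[-2.98329381  1.05529576 16.124845  ] [ 0.6360136  -0.34716399  0.17107018] [ 0.51115333  0.04186556 -0.00582592]
diff 3.210782828282828 69
diff 3.214318181818182 70
[array([0.48405462, 0.07789591, 0.044     ]), array([0.53902344, 0.07867918, 0.044     ])] 0.05497440253354386
```

View pics/w7.png

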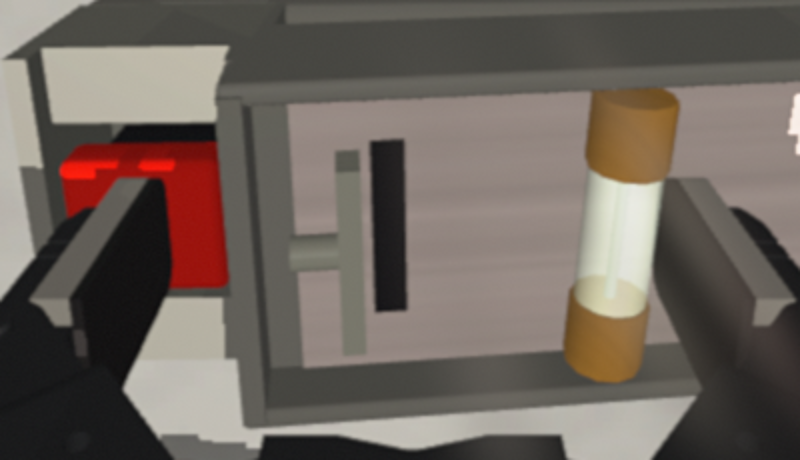

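```bash
python3 - <<'E'
from h import *
a=cam('wrist')[0].astype(int);manip.wait(.6);b=cam('wrist')[0].astype(int)
d=np.abs(a-b)[255:420,380:460];e=np.abs(a-b)[20:150,300:420];print(d.mean(),d.max(),'bg',e.mean(),e.max())
t=cam('top')[0];t0=cv2.imread('pics/top0.png')
cv2.imwrite('pics/top8.png',t)
o=get_obs();print(o['time_s'],o['contact_force'])
workorder.close_job()
E
```

```text
0.5679545454545455 6 bg 0.5787820512820513 4
10.8 [-2.96345298  1.60081566 14.47426296]
the job is handed in; nothing more can be done
```

View pics/top8.png

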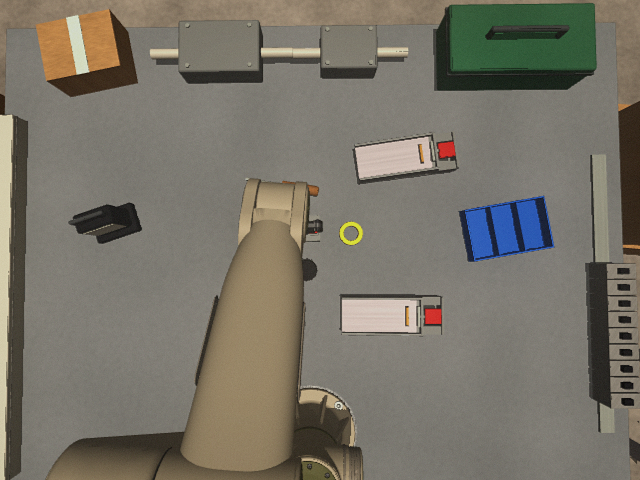

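I pressed the smallest ejector's key down onto its hard stop with one finger. The fuse popped over its catch and now rests against the other finger, which stands in the chute. I handed the job in at 10.8 s with the arm still holding that pose.

**Last checks**
- **Key:** the push was about 14–16 N, well above the 4 N spring. The torque reading fits a load on the key finger only, and the catch looked sunk in its slot.
- **Fuse:** it lies past the catch. Its measured position puts its edge within 1 mm of the finger face, so it is touching. Two pictures 0.6 s apart differed only by image noise, so it was still.
- **Other things:** in the last top view the tape, lamp and tray sit where they were. The arm hides most of the screwdriver and fuse box and all of the mirror there; in the wrist and scene pictures taken during the job those looked untouched.

**What disagreed**
- **Fingertip position:** with the gripper open, the fingertips were about 47 mm behind the reported TCP, not the 13 mm I expected from the description. Two cameras agreed on this, and so did the contact height on the key. I worked from the measured tips, which is why the final reported TCP height is slightly negative (about -6 mm).
- **Ejector position:** the top and wrist cameras differed by up to 3 mm across the chute, which was within tolerance.

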